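# Hang the rolling pin between the centres of its drying stand

### The job

Put the freshly oiled rolling pin in its drying stand: draw the stand's sliding end back to make room, lay the pin in the two V rests, then slide the end in until both steel noses sit fully in the pin's end holes and hold it up clear of the rests. Let go and leave the other things on the worktop alone.

Things in the scene. Friction and masses are not known exactly. Their poses are not given: they have to be found in the camera images.
- pin: Small handleless rolling pin of pale wood, about 0.2 kg, lying on the worktop, free to roll. 180 mm long, 40 mm thick (37 mm in the last 15 mm at each end). Each end has a central round hole 18 mm wide, 15 mm deep; both ends alike. Origin: middle of the pin, on its axis (20 mm above the worktop as it lies). Its y axis runs along its length, either way; rolled to any angle about it.
- stand: Dark wooden drying stand, fixed to the worktop, turned up to 0.3 rad. Origin: on the worktop, under the centre line, which runs along its y axis 48 mm high; z up. Base 84 mm wide, 12 mm thick, y = -195 to 130 mm. Fixed end block at y = 100 to 125 mm, 56 mm wide, 64 mm high. Seated between the noses, the pin's middle is at about y = 6 mm, 48 mm high.
- fixed_nose (a point): Tip of the fixed steel cone nose, at y = 85 mm of the stand, 48 mm high; it points to -y. Both noses: 15 mm long, 24 mm wide at the foot, 6 mm at the tip; the pin's 18 mm holes seat about 4 mm from the foot.
- rests_mid (a point): Middle between the two V rests, at y = -5 mm of the stand, 45 mm high: the axis height of a pin lying in them, 3 mm below the noses, so that the tapered noses lift it as they go in. The rests stand 50 mm to either side along y (y = 45 and -55 mm): 45 degree sides, 14 mm thick, 60 mm wide, tops 41 mm high. Fingers have room between them.
- slide_nose (a point): Tip of the sliding end's nose, like the fixed one, pointing to +y of the stand; at y = -65 mm minus the joint value, 48 mm high. Gap between the tips: 150 mm plus the joint value, so the pin needs more than 0.030. With the end fully back, a pin with its middle at about y = -25 mm has 20 mm free at each end.
- slide_end (a joint): How far the sliding end is drawn back from its innermost position, 0 to 0.070 m, towards -y of the stand. It stays where it is left; about 4 N moves it. A dark wooden block 50 mm wide, 40 mm long, 65 mm high; its face is 15 mm behind its nose tip. It starts too far in for the pin. With the pin fully seated the value is about 0.008.
- slide_tab (a point): Grip point of the sliding end: centre of the black upright tab on top of it, 18 mm wide across the slide (stand x), 32 mm long along it (stand y), standing from 65 to 100 mm high; the point is 90 mm high.
- jam_jar: Jam jar with red and white lid, 71 mm wide, 89 mm high, a bystander. Origin: centre of its underside.
- mug: White cup with handle, 62x88x50 mm, a bystander. Origin: centre of its underside.
- lemon: Yellow lemon, 78x55x56 mm, a bystander. Origin: underside.
- tin_flat: Flat tin with blue lid, 63x105x25 mm, a bystander. Origin: centre of its underside.
- matchbox: Matchbox, 37x56x16 mm, a bystander. Origin: centre of its underside.

How it is judged:
On the way, in this order (a step that is already met when the one before it is completed fails the run):
1. the sliding end is drawn back far enough to admit the pin (value of joint slide_end above 0.031 m), for 0.1 s.
2. the pin lies in the rests, between the noses (horizontal distance between pin and stand below 0.06 m and z of pin in the frame of stand between 0.042 and 0.0475 m and x of pin in the frame of stand between -0.004 and 0.004 m and angle between the y axis of pin and the y axis of stand, either way round below 0.05 rad), for 0.1 s.
At the end, for the whole second after the job is handed in: The pin hangs at rest between the noses: its middle within 3 mm sideways of the centre line, 46.5 to 50 mm high (at least 1.5 mm off the rests), within 5 mm of y = 5 mm along the stand, parallel to the centre line within 0.015 rad, the sliding end at 4 to 13.5 mm (x of pin in the frame of stand between -0.003 and 0.003 m and z of pin in the frame of stand between 0.0465 and 0.05 m and y of pin in the frame of stand between 0 and 0.01 m and angle between the y axis of pin and the y axis of stand, either way round below 0.015 rad and value of joint slide_end between 0.004 and 0.0135 m and linear speed of pin below 0.01 m/s); the robot touches nothing.
It fails at once if the pin falls off the worktop (height (world z) of pin below -0.05 m).
It fails at once if a bystander is shoved more than 40 mm (distance of any of jam_jar, mug, lemon, tin_flat, matchbox from where it was at the start of the episode above 0.04 m).
It also fails if it takes over 67 s, if anything falls off the work surface, if the arm or the gripper's body presses on something with over 40 N, if the wrist force passes 120 N, or if a joint passes its speed limit or range.

### The arm

A 6-joint arm with a two-finger parallel gripper is mounted at the origin on a cart in front of the work surface, level with it; the furniture and walls round the work are solid. World frame = base frame: x ahead of the robot, y to its left, z up, the work surface at z = 0. Lengths are in m, angles in rad, forces in N, time in s.
With the tool pointing down it reaches from about 0.425 to 0.95 m from the base axis. Payload 3.5 kg.
Tool frame: the origin (TCP) lies midway between the tips of the shut fingers; the grasp point (between the pads) lies 19 mm behind it; z points along the fingers, y is the line along which they close (so a half turn about z gives the same grasp; the last joint's range is limited). The gripper opens to 85 mm and grips with 20 to 120 N. Pads are 22 mm wide; open, the fingers measure 114 mm over their backs; the gripper's body (76 mm by 85 mm) begins 54 mm behind the grasp point. The pads swing forward as they close: fully open they stand 13 mm farther back than shut.
Start: joints at [-1.494, 0.286, 1.577, -0, 1.279, -0.15], TCP at [0.152, -0.658, 0.231] pointing down, gripper open.
Joint ranges: [-2.77, 2.77], [-0.9, 2.22], [0.21, 2.48], [-1.53, 4.67], [0.24, 2.81], [-2.84, 2.84]. Speed limits (rad/s): [2.79, 2.79, 3.14, 3.14, 3.14, 3.14].

### API

Orientations are given as a unit quaternion [x, y, z, w].
In Python, from plant import ctrl gives the robot as it stands.
- The arm moves only by the tool send_rows, never from a script. Its argument "series" is a list that holds one entry, the list of rows, each a list of 7 numbers: the shift along the tool's x, y, z in cm, then the turn, a rotation vector about the tool's x, y, z in rad, then the opening, from -1 (shut) to 1 (fully open). In form: [[[x, y, z, rx, ry, rz, jaw], ...]]. A call has 1 to 10 rows; each row shifts and turns the commanded pose from where the row before left it, along the tool's axes as they then stand; what a row does not reach is not made up. A row lasts 1/8 s, in which the tool goes at most 62.5 mm and 10.7 degrees, less where a joint would pass 70% of its speed; a pose out of reach is approached as far as the arm can. A call is refused whole if a number of a shift passes 6.25 or a number of a turn 0.188, either way. A call with a gripper value outside its range is refused whole. The fingers move at their own pace and stop on an object; "force" is the grip in N (left out, the last holds). Time passes only in rows, so rows that do not move let the fingers close. It gives the time, the measured TCP pose, the force, the opening and the grip force at its end, in the units of the state.
- ctrl.get_state(): the state, without advancing time (a new reading comes with each control period).
- ctrl.read_camera(name): name is "scene" or "top" or "wrist"; returns a dict with "img" (420x560x3 uint8, red, green, blue), "fx", "fy", "cx", "cy" (pixels), "R" (3x3) and "t" (3): a world point X has camera coordinates R X + t; the wrist camera has in their place "hand_eye" (4x4, takes a point from camera to tool coordinates, whose origin is the TCP and whose axes are the flange's). Camera axes: x right, y down, z forward; pixel columns grow to the right and rows downward; lengths in m; the calibration is good to about 2 mm. A picture is of the moment at which its call begins: read the wrist's pose just before it. There is no depth.
- ctrl.sign_off(): hands the job in; it is judged then, once.
The state is a dict: "time": time; "qpos": joint angles; "dq": joint speeds; "joint_efforts": joint torques, N m; "eef_pos": TCP position; "tcp_rot": TCP orientation; "contact_force": force on the tool from outside, world axes, zero at the start; "wrist_torque": the same for the moment, N m; "opening": opening from 0.0 (shut) to 1.0 (fully open); "finger_force": force on a finger pad.
Only numpy, scipy, OpenCV 4.12 (cv2) and the standard library are available. Lean on these libraries where they do the work, as an engineer would, in place of code of your own. Each camera call takes 0.05 s, during which the arm holds its last target. There are 200 camera calls.

## Working session

There is one attempt and no reset: what is moved stays moved. The work goes in short steps, Python scripts to look and compute and a tool call to move; the robot and the scene stay as the last step left them, time stands still between calls to the robot, and variables do not carry over. Pictures are saved under pics/ and viewed, at most 10 in all, crops included, and the job is handed in when it is done.

Besides the shell and the picture viewer there is one more tool, called after "Emit:" as a command line: name --argument value ..., lists and objects as JSON in quotes. send_rows: Moves the arm, as the interface text tells. Its arguments: {"type":"object","properties":{"series":{"type":"array"},"force":{"type":"number"}},"required":["series"]}

```bash
ls; mkdir -p pics; python3 - <<'E'
from plant import ctrl
import cv2,numpy as np
s=ctrl.get_state();print(s)
for n in("scene","top"):
    c=ctrl.read_camera(n);cv2.imwrite(f"pics/{n}0.png",c["img"][:,:,::-1]);print(n,{k:np.round(v,4).tolist() for k,v in c.items() if k!="img"})
E
```

```text
pics
{'time': 0.0, 'qpos': array([-1.49398630e+00,  2.87182810e-01,  1.57820412e+00,  3.27201013e-06,
        1.27858990e+00, -1.49980532e-01]), 'dq': array([-0.00015185, -0.00026121,  0.00035029,  0.00098024,  0.00096796,
       -0.00026443]), 'joint_efforts': array([ 4.13440341e-05, -4.05978870e+01, -2.92629308e+01, -9.39733172e-05,
        5.71514087e-03,  1.21608051e-05]), 'eef_pos': array([ 0.15176543, -0.65703379,  0.22992106]), 'tcp_rot': array([ 9.93576989e-01,  1.13151872e-01,  4.51681831e-05, -1.19123379e-03]), 'contact_force': array([-0.21879248, -0.5492796 , -0.00933875]), 'wrist_torque': array([ 0.05002984, -0.0051359 ,  0.00873879]), 'finger_force': 0.0, 'opening': 0.9989838677522114}
scene {'fx': 388.2535, 'fy': 388.2535, 'cx': 280.3153, 'cy': 207.8871, 'R': [[0.9206, -0.3901, -0.0179], [-0.3321, -0.7581, -0.5613], [0.2054, 0.5227, -0.8274]], 't': [-0.4726, 0.3364, 0.9117]}
top {'fx': 391.9184, 'fy': 391.9184, 'cx': 273.6438, 'cy': 204.7915, 'R': [[0.0213, -0.999, 0.0399], [-0.9857, -0.0276, -0.1661], [0.1671, -0.0358, -0.9853]], 't': [0.0989, 0.5732, 0.8742]}
```

View pics/scene0.png

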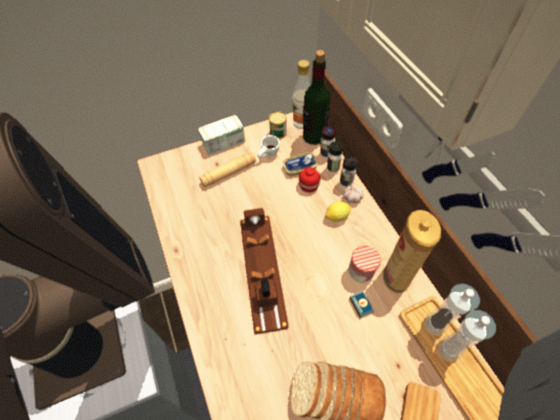

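View pics/top0.png

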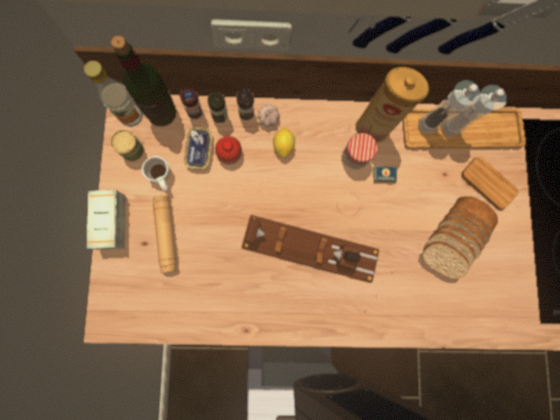

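The scene view shows the pin at about (228,168), near the mug (270,147) and a box (222,135). The stand runs from (253,213) to (270,325). In the top view the pin runs from (160,197) to (167,271), and the stand from (247,218) to (377,278) with its tab at (350,258).

```bash
cat > h.py <<'E'
from plant import ctrl
import cv2,numpy as np
from scipy.spatial.transform import Rotation as Ro
from scipy.optimize import least_squares
def proj(c,X):
    p=np.atleast_2d(X)@np.array(c["R"]).T+c["t"]; return np.c_[c["fx"]*p[:,0]/p[:,2]+c["cx"],c["fy"]*p[:,1]/p[:,2]+c["cy"]]
def tri(obs):  # [(cam,(u,v))...]
    f=lambda X:np.concatenate([(proj(c,X)[0]-uv) for c,uv in obs])
    r=least_squares(f,[.6,0,.05]);return r.x,np.abs(r.fun).max()
def wristcam():
    s=ctrl.get_state();c=ctrl.read_camera("wrist");T=np.eye(4);T[:3,:3]=Ro.from_quat(s["tcp_rot"]).as_matrix();T[:3,3]=s["eef_pos"]
    M=np.linalg.inv(T@np.array(c["hand_eye"]));c["R"]=M[:3,:3];c["t"]=M[:3,3];return c
E
python3 - <<'E'
from h import *
t=cv2.imread("pics/top0.png");s=cv2.imread("pics/scene0.png")
def crop(im,x,y,w,h,k):
    return cv2.resize(im[y:y+h,x:x+w],None,fx=k,fy=k,interpolation=cv2.INTER_CUBIC)
a=crop(t,236,205,150,80,5) # 750x400
b=crop(t,145,185,40,100,4) #160x400
b2=crop(s,190,140,80,50,5)
cv2.imwrite("pics/a.png",np.vstack([a, np.hstack([cv2.rotate(cv2.resize(b,(160,400)),cv2.ROTATE_90_COUNTERCLOCKWISE),np.zeros((160,350,3),np.uint8)])]))
c=crop(s,230,200,65,135,4.4)
o=np.zeros((594,800,3),np.uint8);o[:c.shape[0],:c.shape[1]]=c;o[:250,400:]=b2;cv2.imwrite("pics/b.png",o)
E
```

```text
(no output)
```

View pics/a.png

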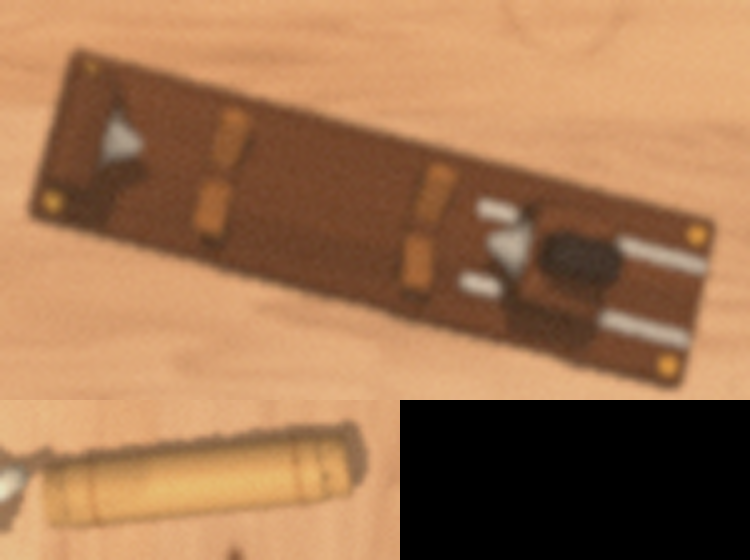

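View pics/b.png

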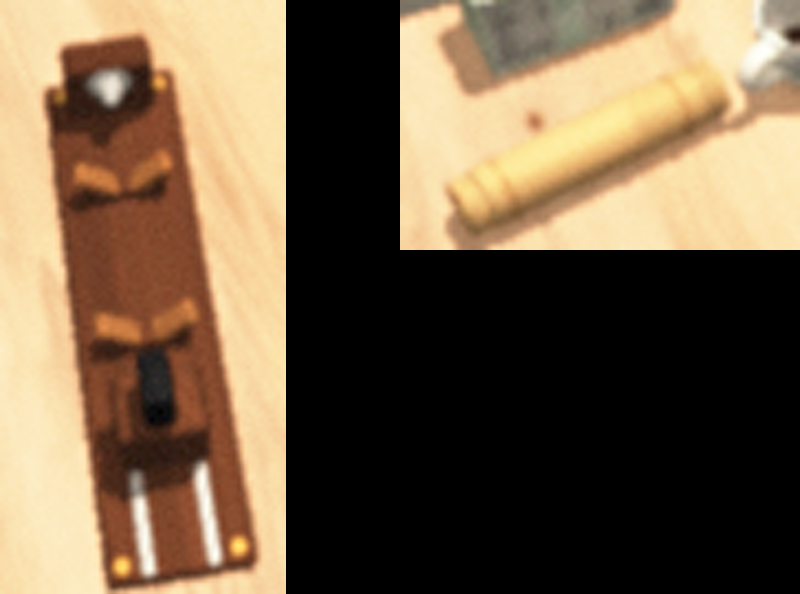

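```bash
cat > fit.py <<'E'
from h import *
T=ctrl.read_camera("top");S=ctrl.read_camera("scene")
t=lambda u,v:(236+u/5-.4,205+v/5-.4)
s=lambda u,v:(230+u/4.4-.4,200+v/4.4-.4)
L=[(T,t(75,50),(42,130,12)),(T,t(715,215),(42,-195,12)),(T,t(683,388),(-42,-195,12)),(T,t(32,215),(-42,130,12)),(T,t(143,147),(0,85,48)),
(S,s(172,72),(42,130,12)),(S,s(255,558),(42,-195,12)),(S,s(110,578),(-42,-195,12)),(S,s(48,90),(-42,130,12)),(S,s(110,105),(0,85,48))]
J=[(T,t(490,245),(0,-65,48)),(T,t(580,257),(0,-100,100))]
def st(p,l,j=0):
    l=np.array(l)/1000.;l[1]-=j;c,sn=np.cos(p[3]),np.sin(p[3]);return np.array([p[0]+c*l[0]-sn*l[1],p[1]+sn*l[0]+c*l[1],p[2]+l[2]])
f=lambda p:np.concatenate([proj(c,st(p,l))[0]-uv for c,uv,l in L]+[proj(J[0][0],st(p,J[0][2],p[4]))[0]-J[0][1]])
r=least_squares(f,[.5,0,0,-.25,.01]);print(r.x.round(4),r.fun.reshape(-1,2).round(1).tolist())
p=r.x;print("tab",J[1][1],proj(T,st(p,(0,-100,100),p[4])))
a=tri([(T,(161.2,196.2)),(S,(255.4,157.6))]);b=tri([(T,(168.2,273)),(S,(202.4,182.4))]);print(a,b,np.linalg.norm(a[0]-b[0]),(a[0]+b[0])/2)
for n,(u,v),z in[("jar",(362,150),.089),("match",(385,175),.016),("mug",(155,172),.04),("lemon",(285,143),.03)]:
    q=least_squares(lambda X:proj(T,[X[0],X[1],z])[0]-(u,v),[.6,0]).x;print(n,q.round(3))
E
python3 fit.py
```

```text
[ 0.4803  0.0528 -0.0027 -0.2354  0.0187] [[-1.0, -0.2], [0.6, 1.3], [-0.3, 0.8], [-1.7, 0.4], [-0.9, 0.5], [0.7, -1.2], [2.1, 0.8], [0.2, 2.3], [-0.5, -0.9], [1.3, 0.1], [0.1, -0.3]]
tab (351.6, 255.99999999999997) [[353.72784408 256.32670026]]
(array([0.58999855, 0.38353522, 0.01373446]), np.float64(0.27713092116380267)) (array([0.40812344, 0.35449578, 0.01531339]), np.float64(0.3346053943738809)) 0.18418560205575468 [0.499061   0.3690155  0.01452392]
jar [ 0.697 -0.087]
match [ 0.659 -0.163]
mug [0.642 0.395]
lemon [0.728 0.088]
```

```bash
cat >> h.py <<'E'
def plan(goals,nmin=1,dec=2):
    """goals: (xyz, heading of tool x, jaw[, rows])"""
    s=ctrl.get_state();p=np.array(s["eef_pos"]);R=Ro.from_quat(s["tcp_rot"]);out=[]
    for g in goals:
        G=Ro.from_euler("z",g[1])*Ro.from_euler("x",np.pi);P=np.array(g[0])
        n=max(int(np.ceil(max(np.linalg.norm(P-p)/.055,(R.inv()*G).magnitude()/.175))),1)
        if len(g)>3:n=max(n,g[3])
        for k in range(n,0,-1):
            d=np.round(R.inv().apply(P-p)/k*100,dec);w=np.round((R.inv()*G).as_rotvec()/k,3)
            p=p+R.apply(d/100);R=R*Ro.from_rotvec(w);out.append([*(d+0.).tolist(),*(w+0.).tolist(),g[2]])
    for i in range(0,len(out),10):print([out[i:i+10]])
def state():
    s=ctrl.get_state();print("t",round(s["time"],2),"p",s["eef_pos"].round(4),"head",Ro.from_quat(s["tcp_rot"]).apply([1,0,0]).round(3),"F",np.round(s["contact_force"],1),"op",round(s["opening"],3),"ff",s["finger_force"],"q",s["qpos"].round(2))
E
python3 - <<'E'
from h import *
c=ctrl.read_camera("wrist");print(np.round(c["hand_eye"],3).tolist(),c["fx"],c["cx"],c["cy"])
plan([((.32,-.40,.30),.75,1),((.47,-.09,.27),1.336,1)])
E
```

```text
[[0.0, -0.961, -0.276, 0.07], [1.0, -0.0, 0.001, 0.001], [-0.001, -0.276, 0.961, -0.143], [0.0, 0.0, 0.0, 1.0]] 338.203426375008 280.5977263768512 207.6170147599044
[[[3.7, -3.55, -1.15, 0.0, 0.0, -0.087, 1], [3.99, -3.22, -1.15, 0.0, 0.0, -0.087, 1], [4.25, -2.86, -1.15, 0.0, 0.0, -0.087, 1], [4.49, -2.48, -1.15, 0.0, 0.0, -0.087, 1], [4.69, -2.07, -1.15, 0.0, 0.0, -0.088, 1], [4.85, -1.66, -1.16, -0.001, -0.001, -0.087, 1], [4.59, -1.78, 0.43, 0.0, 0.0, -0.084, 1], [4.72, -1.39, 0.43, 0.0, 0.0, -0.084, 1], [4.82, -0.99, 0.43, 0.0, 0.0, -0.084, 1], [4.88, -0.58, 0.43, 0.0, 0.0, -0.084, 1]]]
[[[4.92, -0.17, 0.42, 0.0, 0.0, -0.083, 1], [4.91, 0.24, 0.43, 0.0, 0.0, -0.084, 1], [4.87, 0.65, 0.42, 0.0, 0.0, -0.083, 1]]]
```

Emit:
send_rows --series '[[[3.7,-3.55,-1.15,0,0,-0.087,1],[4.0,-3.2,-1.15,0,0,-0.087,1],[4.25,-2.85,-1.15,0,0,-0.087,1],[4.5,-2.5,-1.15,0,0,-0.087,1],[4.7,-2.05,-1.15,0,0,-0.088,1],[4.85,-1.65,-1.15,0,0,-0.087,1],[4.6,-1.8,0.43,0,0,-0.084,1],[4.7,-1.4,0.43,0,0,-0.084,1],[4.8,-1.0,0.43,0,0,-0.084,1],[4.9,-0.6,0.43,0,0,-0.084,1]]]'

```text
time: 1.5
eef_pos: [0.4061, -0.2214, 0.2831]
tcp_rot: [0.856, 0.518, 0.0, 0.0]
contact_force: [0.1, -0.3, -0.5]
opening: 1.003
finger_force: 0.0
```

Emit:
send_rows --series '[[[4.9,-0.15,0.42,0,0,-0.083,1],[4.9,0.25,0.43,0,0,-0.084,1],[4.9,0.65,0.42,0,0,-0.083,1],[0,0,0,0,0,0,1],[0,0,0,0,0,0,1]]]'

```text
time: 2.12
eef_pos: [0.47, -0.0903, 0.2704]
tcp_rot: [0.785, 0.619, -0.0, 0.0]
contact_force: [-0.3, -0.2, 0.1]
opening: 0.998
finger_force: 0.0
```

```bash
python3 - <<'E'
from h import *
state();c=wristcam();cv2.imwrite("pics/w1.png",c["img"][:,:,::-1])
import pickle;pickle.dump({k:np.array(v) for k,v in c.items()},open("w1.pkl","wb"))
E
```

```text
t 2.12 p [ 0.47   -0.0903  0.2704] head [ 0.233  0.973 -0.   ] F [-0.3 -0.2  0.1] op 0.998 ff 0.0 q [-0.4  -0.19  2.   -0.    1.33 -0.17]
```

View pics/w1.png

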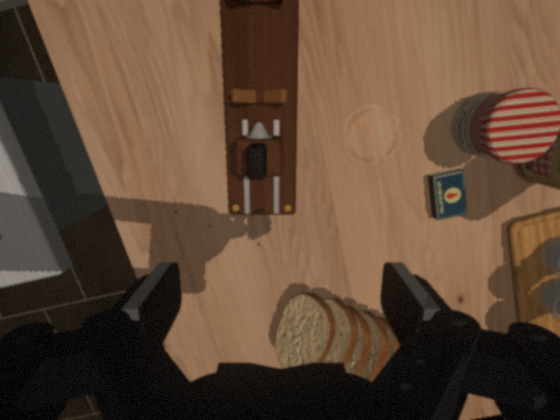

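The wrist view shows the stand base end corners at (229,213) and (295,214), the slide nose tip at (259,121), the near rest spanning (231..288, 97), and the tab at about (257,162). The jar is at (520,125) and the matchbox at (449,195), both clear of the stand.

```bash
cat >> fit.py <<'E'
import pickle
W=pickle.load(open("w1.pkl","rb"))
LW=[(W,(229,213),(-42,-195,12),0),(W,(295.5,214),(42,-195,12),0),(W,(231,96),(-30,-55,41),0),(W,(287.5,96),(30,-55,41),0),(W,(259,121),(0,-65,48),1),(W,(222,20),(-42,18,12),2),(W,(299,20),(42,18,12),2)]
def fw(p):
    o=[]
    for c,uv,l,m in LW:
        d=proj(c,st(p,l,p[4] if m==1 else 0))[0]-uv
        o+= [d[0],0] if m==2 else list(d)
    return np.array(o)
r2=least_squares(fw,p);print("wrist",r2.x.round(4),r2.fun.round(1))
r3=least_squares(lambda p:np.r_[f(p),2*fw(p)],p);print("both",r3.x.round(4));
r4=least_squares(lambda q:np.r_[f(np.insert(q,2,0)),2*fw(np.insert(q,2,0))],p[[0,1,3,4]]);print("both z0",r4.x.round(4))
p=r3.x;print("tab proj W",proj(W,st(p,(0,-100,100),p[4])),"tab world",st(p,(0,-100,90),p[4]))
E
python3 fit.py|tail -4
```

```text
wrist [ 0.4807  0.0492 -0.0074 -0.2407  0.0156] [-0.2  0.3 -0.2 -0.3  0.3 -0.2  0.1  0.2  0.3 -0.  -0.3  0.  -0.1  0. ]
both [ 0.4808  0.0498 -0.0051 -0.2392  0.0161]
both z0 [ 0.4811  0.05   -0.2391  0.0163]
tab proj W [[256.37073576 161.05526688]] tab world [ 0.45324201 -0.06303288  0.08486055]
```

```bash
python3 - <<'E'
from h import *
plan([((.4533,-.063,.13),1.331,1),((.4533,-.063,.073),1.331,1,3)])
E
```

```text
[[[0.79, -0.76, 4.69, 0.0, 0.0, 0.001, 1], [0.79, -0.76, 4.68, 0.0, 0.0, 0.001, 1], [0.78, -0.76, 4.69, 0.0, 0.0, 0.001, 1], [0.0, 0.0, 1.9, 0.0, 0.0, 0.0, 1], [0.0, 0.0, 1.9, 0.0, 0.0, 0.0, 1], [0.0, 0.0, 1.9, 0.0, 0.0, 0.0, 1]]]
```

Emit:
send_rows --series '[[[0.8,-0.75,4.7,0,0,0.001,1],[0.8,-0.75,4.7,0,0,0.001,1],[0.75,-0.75,4.65,0,0,0.001,1],[0,0,1.9,0,0,0,1],[0,0,1.9,0,0,0,1],[0,0,1.9,0,0,0,1],[0,0,0,0,0,0,1]]]'

```text
time: 3.15
eef_pos: [0.4524, -0.0627, 0.0716]
tcp_rot: [0.787, 0.617, -0.001, -0.001]
contact_force: [0.5, 0.0, 0.4]
opening: 0.998
finger_force: 0.0
```

Emit:
send_rows --series '[[[0,0,0,0,0,0,-1],[0,0,0,0,0,0,-1],[0,0,0,0,0,0,-1],[0,0,0,0,0,0,-1],[0,0,0,0,0,0,-1],[0,0,0,0,0,0,-1]]]' --force 30

```text
time: 3.9
eef_pos: [0.4527, -0.0619, 0.0736]
tcp_rot: [0.786, 0.618, -0.001, -0.001]
contact_force: [-5.4, 0.2, 6.9]
opening: 0.207
finger_force: 31.5
```

Emit:
send_rows --series '[[[-0.5,0,0,0,0,0,-1],[-0.5,0,0,0,0,0,-1],[-0.5,0,0,0,0,0,-1],[-0.5,0,0,0,0,0,-1],[-0.6,0,0,0,0,0,-1],[-0.6,0,0,0,0,0,-1],[-0.6,0,0,0,0,0,-1],[-0.6,0,0,0,0,0,-1],[-0.5,0,0,0,0,0,-1],[0,0,0,0,0,0,-1]]]'

```text
time: 5.15
eef_pos: [0.4413, -0.1091, 0.0736]
tcp_rot: [0.786, 0.618, -0.001, -0.002]
contact_force: [-4.6, 3.1, 7.1]
opening: 0.206
finger_force: 31.5
```

```bash
python3 - <<'E'
from h import *
state()
E
```

```text
t 5.15 p [ 0.4413 -0.1091  0.0736] head [0.236 0.972 0.001] F [-4.6  3.1  7.1] op 0.206 ff 31.54075026512146 q [-0.47 -0.    2.22  0.    0.93 -0.23]
```

Emit:
send_rows --series '[[[0,0,0,0,0,0,1],[0,0,0,0,0,0,1],[0,0,0,0,0,0,1],[0,0,0,0,0,0,1],[0,0,0,0,0,0,1],[0,0,-2,0,0,0,1],[0,0,-5,0,0,0,1],[0,0,-5,0,0,0,1]]]'

```text
time: 6.15
eef_pos: [0.4418, -0.1096, 0.1938]
tcp_rot: [0.786, 0.618, -0.0, -0.001]
contact_force: [0.6, -0.3, -0.1]
opening: 0.999
finger_force: 0.0
```

```bash
python3 - <<'E'
from h import *
state()
plan([((.50,.14,.25),.85,1),((.49,.365,.25),.158,1)])
E
```

```text
t 6.15 p [ 0.4418 -0.1096  0.1938] head [0.236 0.972 0.   ] F [ 0.6 -0.3 -0.1] op 0.999 ff 0.0 q [-0.47 -0.18  2.13 -0.    1.19 -0.23]
[[[5.13, -0.05, -1.12, 0.0, 0.0, 0.097, 1], [5.1, -0.54, -1.12, 0.0, 0.0, 0.096, 1], [5.02, -1.03, -1.12, 0.0, 0.0, 0.097, 1], [4.9, -1.51, -1.13, -0.001, 0.0, 0.096, 1], [4.73, -1.97, -1.12, 0.0, 0.0, 0.097, 1], [3.25, -3.12, 0.0, 0.0, 0.0, 0.138, 1], [2.79, -3.54, 0.0, 0.0, 0.0, 0.138, 1], [2.27, -3.89, 0.0, 0.0, 0.0, 0.139, 1], [1.71, -4.16, 0.0, 0.0, 0.0, 0.138, 1], [1.13, -4.36, 0.0, 0.0, 0.0, 0.139, 1]]]
```

Emit:
send_rows --series '[[[5.1,-0.05,-1.1,0,0,0.097,1],[5.1,-0.55,-1.1,0,0,0.096,1],[5.0,-1.05,-1.1,0,0,0.097,1],[4.9,-1.5,-1.1,0,0,0.096,1],[4.75,-1.95,-1.1,0,0,0.097,1],[3.25,-3.1,0,0,0,0.138,1],[2.8,-3.55,0,0,0,0.138,1],[2.25,-3.9,0,0,0,0.139,1],[1.7,-4.15,0,0,0,0.138,1],[1.15,-4.35,0,0,0,0.139,1]]]'

```text
time: 7.4
eef_pos: [0.4902, 0.3658, 0.2478]
tcp_rot: [0.997, 0.077, -0.0, 0.0]
contact_force: [-0.3, -0.2, 0.1]
opening: 0.999
finger_force: 0.0
```

Emit:
send_rows --series '[[[0,0,0,0,0,0,1],[0,0,0,0,0,0,1]]]'

```text
time: 7.65
eef_pos: [0.4903, 0.364, 0.2475]
tcp_rot: [0.997, 0.079, -0.0, 0.0]
contact_force: [-0.0, -0.5, -0.2]
opening: 1.003
finger_force: 0.0
```

```bash
python3 - <<'E'
from h import *
state();c=wristcam();cv2.imwrite("pics/w2.png",c["img"][:,:,::-1])
import pickle;pickle.dump({k:np.array(v) for k,v in c.items()},open("w2.pkl","wb"))
E
```

```text
t 7.65 p [0.4903 0.364  0.2475] head [ 0.987  0.158 -0.001] F [-0.  -0.5 -0.2] op 1.003 ff 0.0 q [ 0.47  0.13  1.72 -0.    1.28  1.88]
```

View pics/w2.png

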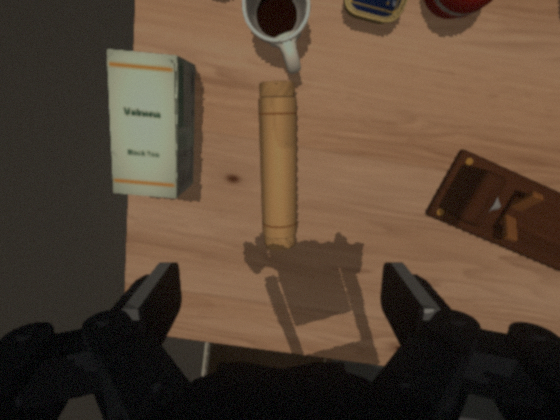

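The wrist view shows the pin from its far end (277.5,82) to its near end (281,248). The mug handle tip at (295,70) is just beyond the far end, and the tea box is about 80 mm to the left.

```bash
python3 - <<'E'
from h import *
import pickle
W=pickle.load(open("w2.pkl","rb"))
def ends(p,dz):
    d=.09*np.array([np.cos(p[2]),np.sin(p[2]),0]);c=np.array([p[0],p[1],p[3]+dz]);return c+d,c-d
f=lambda p:np.concatenate([proj(W,e)[0]-uv for e,uv in zip(ends(p,.0185),[(277.5,81.5),(281,249)])])
r=least_squares(f,[.5,.37,.158,.02]);print(r.x.round(4),r.fun.round(2))
# joint check with top camera, axis-level ends
T=ctrl.read_camera("top");S=ctrl.read_camera("scene")
print([proj(T,e).round(1).tolist() for e in ends(r.x,0)],[proj(S,e).round(1).tolist() for e in ends(r.x,0)])
E
```

```text
[0.4976 0.3647 0.1788 0.0132] [-0. -0. -0. -0.]
[[[162.4, 197.6]], [[171.0, 272.4]]] [[[254.3, 158.8]], [[203.0, 184.2]]]
```

```bash
python3 - <<'E'
from h import *
plan([((.498,.366,.08),.170,1),((.498,.366,.006),.170,1,4)])
E
```

```text
[[[0.19, -0.04, 4.2, 0.0, 0.0, -0.003, 1], [0.19, -0.04, 4.2, 0.0, 0.0, -0.003, 1], [0.19, -0.04, 4.2, 0.0, 0.0, -0.004, 1], [0.2, -0.04, 4.19, 0.0, 0.0, -0.003, 1], [0.0, 0.0, 1.85, 0.0, 0.0, 0.0, 1], [0.0, 0.0, 1.85, 0.0, 0.0, 0.0, 1], [0.0, 0.0, 1.85, 0.0, 0.0, 0.0, 1], [0.0, 0.0, 1.85, 0.0, 0.0, 0.0, 1]]]
```

Emit:
send_rows --series '[[[0.2,-0.05,4.2,0,0,-0.003,1],[0.2,-0.05,4.2,0,0,-0.003,1],[0.2,-0.05,4.2,0,0,-0.004,1],[0.2,-0.05,4.2,0,0,-0.003,1],[0,0,1.85,0,0,0,1],[0,0,1.85,0,0,0,1],[0,0,1.85,0,0,0,1],[0,0,1.85,0,0,0,1],[0,0,0,0,0,0,1]]]'

```text
time: 8.93
eef_pos: [0.4968, 0.367, 0.0041]
tcp_rot: [0.996, 0.085, -0.002, 0.001]
contact_force: [0.4, -0.1, 0.5]
opening: 1.003
finger_force: 0.0
```

Emit:
send_rows --series '[[[0,0,0,0,0,0,-1],[0,0,0,0,0,0,-1],[0,0,0,0,0,0,-1],[0,0,0,0,0,0,-1],[0,0,0,0,0,0,-1]]]' --force 40

```text
time: 9.55
eef_pos: [0.4988, 0.3679, 0.0071]
tcp_rot: [0.996, 0.085, 0.001, -0.0]
contact_force: [0.1, -1.0, 6.7]
opening: 0.449
finger_force: 40.8
```

Emit:
send_rows --series '[[[0,0,-0.5,0,0,0,-1],[0,0,-1,0,0,0,-1],[0,0,-1.5,0,0,0,-1],[0,0,-3,0,0,0,-1],[0,0,-4,0,0,0,-1],[0,0,-4,0,0,0,-1],[0,0,0,0,0,0,-1]]]'

```text
time: 10.42
eef_pos: [0.5007, 0.369, 0.1515]
tcp_rot: [0.996, 0.085, 0.005, -0.002]
contact_force: [-0.2, -0.4, -2.5]
opening: 0.454
finger_force: 40.7
```

```bash
python3 - <<'E'
from h import *
state();c=wristcam();cv2.imwrite("pics/w3.png",c["img"][:,:,::-1])
import pickle;pickle.dump({k:np.array(v) for k,v in c.items()},open("w3.pkl","wb"))
E
```

```text
t 10.43 p [0.5007 0.369  0.1515] head [0.985 0.17  0.01 ] F [-0.2 -0.4 -2.5] op 0.454 ff 40.725356340408325 q [0.47 0.24 1.78 0.   1.11 1.87]
```

View pics/w3.png

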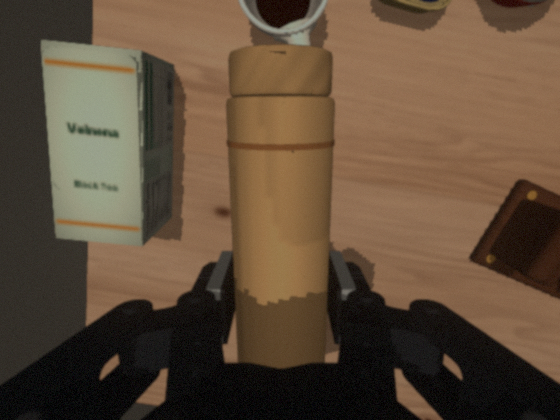

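```bash
python3 - <<'E'
from h import *
plan([((.495,.28,.17),.3,-1),((.476,.0327,.15),1.331,-1,8),((.476,.0327,.15),1.331,-1,1),((.476,.0327,.06),1.331,-1,4)])
E
```

```text
[[[-0.94, 4.3, -1.1, -0.001, -0.002, -0.065, -1], [-1.22, 4.24, -1.09, 0.0, -0.002, -0.064, -1], [-1.14, 2.88, 0.25, 0.0, 0.0, -0.129, -1], [-1.5, 2.71, 0.25, 0.0, 0.0, -0.129, -1], [-1.84, 2.5, 0.25, 0.0, 0.0, -0.129, -1], [-2.14, 2.24, 0.25, 0.0, 0.0, -0.129, -1], [-2.42, 1.95, 0.25, 0.0, 0.0, -0.129, -1], [-2.64, 1.62, 0.25, 0.0, 0.0, -0.129, -1], [-2.83, 1.26, 0.25, 0.0, 0.0, -0.129, -1], [-2.97, 0.89, 0.25, 0.0, 0.0, -0.128, -1]]]
[[[0.0, 0.0, 0.0, 0.0, 0.0, 0.0, -1], [0.0, 0.0, 2.25, 0.0, 0.0, 0.0, -1], [0.0, 0.0, 2.25, 0.0, 0.0, 0.0, -1], [0.0, 0.0, 2.25, 0.0, 0.0, 0.0, -1], [-0.01, 0.0, 2.25, 0.0, 0.0, 0.0, -1]]]
```

Emit:
send_rows --series '[[[-0.95,4.3,-1.1,0,-0.002,-0.065,-1],[-1.2,4.25,-1.1,0,-0.002,-0.064,-1],[-1.15,2.9,0.25,0,0,-0.129,-1],[-1.5,2.7,0.25,0,0,-0.129,-1],[-1.85,2.5,0.25,0,0,-0.129,-1],[-2.15,2.25,0.25,0,0,-0.129,-1],[-2.4,1.95,0.25,0,0,-0.129,-1],[-2.65,1.6,0.25,0,0,-0.129,-1],[-2.85,1.25,0.25,0,0,-0.129,-1],[-2.95,0.9,0.25,0,0,-0.128,-1]]]'

```text
time: 11.72
eef_pos: [0.473, 0.0313, 0.1457]
tcp_rot: [0.785, 0.619, -0.003, -0.002]
contact_force: [-0.6, 0.9, -2.8]
opening: 0.449
finger_force: 40.9
```

Emit:
send_rows --series '[[[0,0,0,0,0,0,-1],[0,0,0,0,0,0,-1],[0,0,1.5,0,0,0,-1],[0,0,1.5,0,0,0,-1],[0,0,0,0,0,0,-1]]]'

```text
time: 12.35
eef_pos: [0.473, 0.0327, 0.1157]
tcp_rot: [0.786, 0.618, -0.004, -0.003]
contact_force: [-1.1, 0.7, -2.8]
opening: 0.456
finger_force: 40.9
```

```bash
python3 - <<'E'
from h import *
state()
plan([((.476,.0327,.06),1.331,-1,4),((.476,.0327,.036),1.331,-1,4)])
c=wristcam();s=ctrl.read_camera("scene")["img"][130:350,160:440,::-1]
o=np.zeros((600,800,3),np.uint8);o[:315,:420]=cv2.resize(c["img"][:,:,::-1],(420,315));o[:300,420:800]=cv2.resize(s,(380,300));t=ctrl.read_camera("top")["img"][200:290,230:390,::-1];o[315:585,:480]=cv2.resize(t,(480,270));cv2.imwrite("pics/c4.png",o)
E
```

```text
t 12.35 p [0.473  0.0327 0.1157] head [ 0.237  0.971 -0.002] F [-1.1  0.7 -2.8] op 0.456 ff 40.94351828098297 q [-0.14 -0.02  2.15 -0.    1.03  0.1 ]
[[[0.02, 0.09, 1.39, -0.002, 0.001, 0.0, -1], [0.02, 0.08, 1.39, -0.002, 0.0, 0.0, -1], [0.02, 0.08, 1.4, -0.002, 0.001, 0.0, -1], [0.02, 0.08, 1.39, -0.003, 0.0, 0.0, -1], [0.0, 0.0, 0.6, 0.0, 0.0, 0.0, -1], [0.0, 0.0, 0.6, 0.0, 0.0, 0.0, -1], [0.0, 0.0, 0.6, 0.0, 0.0, 0.0, -1], [0.0, 0.0, 0.6, 0.0, 0.0, 0.0, -1]]]
```

View pics/c4.png

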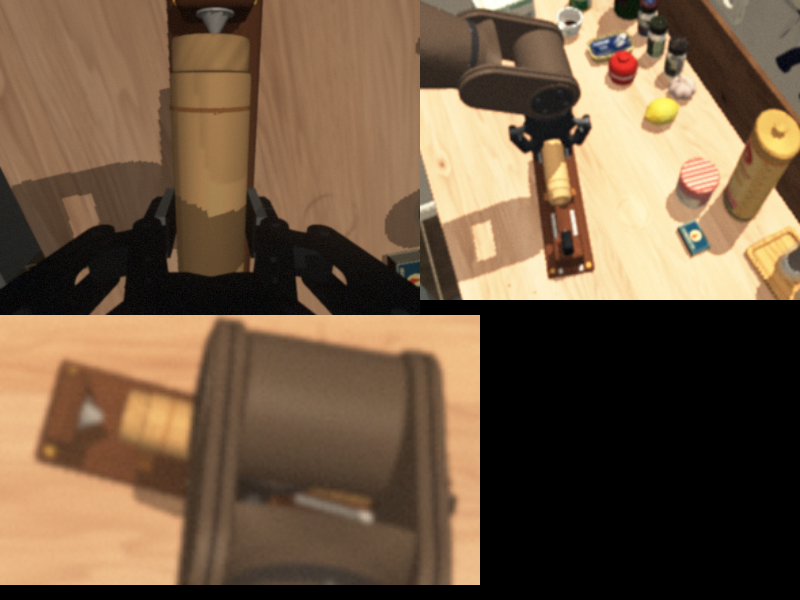

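The pin is held over the stand and parallel to it. Its +y end sits short of the fixed nose, and the slide is drawn back, so I'm lowering it.

Emit:
send_rows --series '[[[0,0.1,1.4,-0.002,0,0,-1],[0,0.1,1.4,-0.002,0,0,-1],[0,0.1,1.4,-0.002,0,0,-1],[0,0,1.4,-0.003,0,0,-1],[0,0,0.6,0,0,0,-1],[0,0,0.6,0,0,0,-1],[0,0,0.6,0,0,0,-1],[0,0,0,0,0,0,-1]]]'

```text
time: 13.5
eef_pos: [0.4775, 0.0312, 0.0439]
tcp_rot: [0.787, 0.617, 0.001, 0.002]
contact_force: [0.0, 0.1, -2.8]
opening: 0.455
finger_force: 41.0
```

```bash
python3 - <<'E'
from h import *
state()
E
```

```text
t 13.5 p [0.4775 0.0312 0.0439] head [ 0.238  0.971 -0.002] F [ 0.   0.1 -2.8] op 0.455 ff 40.98285377025604 q [-0.15  0.1   2.18 -0.    0.86  0.1 ]
```

Emit:
send_rows --series '[[[0,-0.1,0.3,0,0,0,-1],[0,0,0.3,0,0,0,-1],[0,0,0.2,0,0,0,-1],[0,0,0.1,0,0,0,-1],[0,0,0,0,0,0,-1]]]'

```text
time: 14.12
eef_pos: [0.4768, 0.0314, 0.0352]
tcp_rot: [0.787, 0.617, 0.001, 0.003]
contact_force: [0.2, 0.0, -2.2]
opening: 0.452
finger_force: 41.0
```

Emit:
send_rows --series '[[[0,0,0.2,0,0,0,-1],[0,0,0.2,0,0,0,-1],[0,0,0,0,0,0,-1]]]'

```text
time: 14.5
eef_pos: [0.4771, 0.0313, 0.0335]
tcp_rot: [0.787, 0.618, 0.0, 0.002]
contact_force: [-7.3, -0.0, 13.5]
opening: 0.45
finger_force: 42.6
```

Emit:
send_rows --series '[[[0,-0.1,-0.1,0,0,0,-1],[0,0,0,0,0,0,-1],[0,0,0,0,0,0,-0.1],[0,0,0,0,0,0,0.3],[0,0,0,0,0,0,1],[0,0,0,0,0,0,1],[0,0,0,0,0,0,1],[0,0,0,0,0,0,1],[0,0,-1,0,0,0,1]]]'

```text
time: 15.62
eef_pos: [0.475, 0.0317, 0.0418]
tcp_rot: [0.787, 0.617, 0.0, 0.002]
contact_force: [-0.0, -0.4, 1.1]
opening: 0.998
finger_force: 0.0
```

Emit:
send_rows --series '[[[0,0,-3,0,0,0,1],[0,0,-4,0,0,0,1],[0,0,-6,0,0,0,1],[-3,0,-5,0,0,0,1],[-5,0,-2,0,0,0,1],[-5,0,0,0,0,0,1],[0,0,0,0,0,0,1],[0,0,0,0,0,0,1]]]'

```text
time: 16.62
eef_pos: [0.4438, -0.0939, 0.2428]
tcp_rot: [0.787, 0.617, 0.001, 0.003]
contact_force: [-0.7, 0.7, -0.1]
opening: 1.001
finger_force: 0.0
```

```bash
python3 - <<'E'
from h import *
state();c=wristcam();cv2.imwrite("pics/w5.png",c["img"][:,:,::-1])
import pickle;pickle.dump({k:np.array(v) for k,v in c.items()},open("w5.pkl","wb"))
E
```

```text
t 16.62 p [ 0.4438 -0.0939  0.2428] head [ 0.238  0.971 -0.001] F [-0.7  0.7 -0.1] op 1.001 ff 0.0 q [-0.43 -0.24  2.09 -0.    1.28 -0.19]
```

View pics/w5.png

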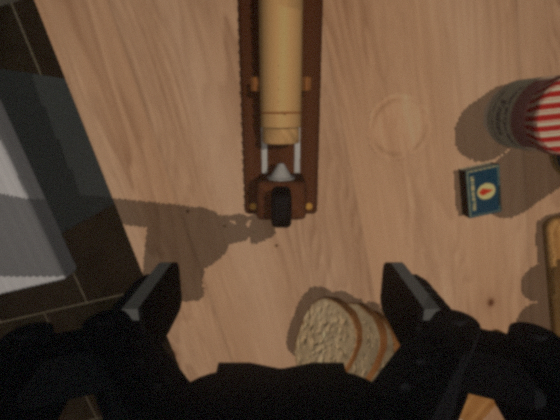

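The pin lies straight in the rests, spanning roughly v=0 to 144. There is a gap from its end to the slide nose at (282,164), and the tab is at (281,207). Next I grip the tab at the place where I left it.

```bash
python3 - <<'E'
from h import *
plan([((.4413,-.1091,.13),1.331,1),((.4413,-.1091,.075),1.331,1,3)])
E
```

```text
[[[-0.52, 0.02, 3.75, 0.002, 0.0, 0.0, 1], [-0.52, 0.03, 3.75, 0.002, 0.001, 0.0, 1], [-0.53, 0.03, 3.76, 0.001, 0.0, 0.0, 1], [0.0, 0.0, 1.83, 0.0, 0.0, 0.0, 1], [0.0, 0.0, 1.83, 0.0, 0.0, 0.0, 1], [0.0, 0.0, 1.84, 0.0, 0.0, 0.0, 1]]]
```

Emit:
send_rows --series '[[[-0.5,0,3.75,0.002,0,0,1],[-0.5,0.05,3.75,0.002,0,0,1],[-0.55,0.05,3.75,0.001,0,0,1],[0,0,1.85,0,0,0,1],[0,0,1.85,0,0,0,1],[0,0,1.8,0,0,0,1],[0,0,0,0,0,0,1]]]'

```text
time: 17.55
eef_pos: [0.4405, -0.1079, 0.0734]
tcp_rot: [0.786, 0.618, -0.001, -0.001]
contact_force: [-0.4, -0.1, -0.1]
opening: 1.001
finger_force: 0.0
```

Emit:
send_rows --series '[[[0,0,0,0,0,0,-1],[0,0,0,0,0,0,-1],[0,0,0,0,0,0,-1],[0,0,0,0,0,0,-1],[0,0,0,0,0,0,-1],[0,0,0,0,0,0,-1]]]' --force 60

```text
time: 18.3
eef_pos: [0.4412, -0.1097, 0.0757]
tcp_rot: [0.787, 0.618, -0.001, 0.0]
contact_force: [-3.7, 1.5, 4.8]
opening: 0.196
finger_force: 60.2
```

Emit:
send_rows --series '[[[0.4,0,0,0,0,0,-1],[0.4,0,0,0,0,0,-1],[0.4,0,0,0,0,0,-1],[0.4,0,0,0,0,0,-1],[0.4,0,0,0,0,0,-1],[0.4,0,0,0,0,0,-1],[0,0,0,0,0,0,-1]]]'

```text
time: 19.18
eef_pos: [0.4467, -0.0869, 0.0757]
tcp_rot: [0.786, 0.618, -0.002, 0.001]
contact_force: [-4.6, -1.5, 5.7]
opening: 0.197
finger_force: 60.2
```

Emit:
send_rows --series '[[[0.3,0,0,0,0,0,-1],[0.3,0,0,0,0,0,-1],[0.3,0,0,0,0,0,-1],[0.3,0,0,0,0,0,-1],[0.3,0,0,0,0,0,-1],[0.3,0,0,0,0,0,-1],[0.3,0,0,0,0,0,-1],[0,0,0,0,0,0,-1]]]'

```text
time: 20.18
eef_pos: [0.4515, -0.067, 0.0757]
tcp_rot: [0.786, 0.618, -0.002, 0.001]
contact_force: [-4.6, -2.4, 6.2]
opening: 0.197
finger_force: 60.2
```

Emit:
send_rows --series '[[[0.2,0,0,0,0,0,-1],[0.2,0,0,0,0,0,-1],[0.2,0,0,0,0,0,-1],[0,0,0,0,0,0,-1]]]'

```text
time: 20.68
eef_pos: [0.4529, -0.0613, 0.0757]
tcp_rot: [0.786, 0.618, -0.002, 0.001]
contact_force: [-5.9, -3.2, 6.2]
opening: 0.197
finger_force: 60.3
```

Emit:
send_rows --series '[[[0.2,0,0,0,0,0,-1],[0.2,0,0,0,0,0,-1],[0,0,0,0,0,0,-1]]]'

```text
time: 21.05
eef_pos: [0.4538, -0.0575, 0.0757]
tcp_rot: [0.786, 0.618, -0.002, 0.001]
contact_force: [-5.8, -4.2, 6.9]
opening: 0.197
finger_force: 60.3
```

Emit:
send_rows --series '[[[0.2,0,0,0,0,0,-1],[0,0,0,0,0,0,-1]]]'

```text
time: 21.3
eef_pos: [0.4543, -0.0557, 0.0757]
tcp_rot: [0.786, 0.618, -0.003, 0.001]
contact_force: [-7.0, -5.1, 5.6]
opening: 0.205
finger_force: 60.3
```

Emit:
send_rows --series '[[[0.1,0,0,0,0,0,-1],[0,0,0,0,0,0,-1]]]'

```text
time: 21.55
eef_pos: [0.4544, -0.055, 0.0757]
tcp_rot: [0.786, 0.618, -0.003, 0.001]
contact_force: [-7.1, -4.8, 6.8]
opening: 0.197
finger_force: 60.3
```

Emit:
send_rows --series '[[[0.1,0,0,0,0,0,-1],[0,0,0,0,0,0,-1]]]'

```text
time: 21.8
eef_pos: [0.4546, -0.0545, 0.0757]
tcp_rot: [0.786, 0.618, -0.003, 0.001]
contact_force: [-7.9, -7.8, 7.2]
opening: 0.198
finger_force: 60.3
```

Emit:
send_rows --series '[[[0.1,0,0,0,0,0,-1],[0,0,0,0,0,0,-1]]]'

```text
time: 22.05
eef_pos: [0.4547, -0.0542, 0.0757]
tcp_rot: [0.786, 0.618, -0.004, 0.002]
contact_force: [-7.9, -10.4, 6.7]
opening: 0.2
finger_force: 60.3
```

Emit:
send_rows --series '[[[0.1,0,0,0,0,0,-1],[0,0,0,0,0,0,-1]]]'

```text
time: 22.3
eef_pos: [0.4547, -0.054, 0.0757]
tcp_rot: [0.786, 0.618, -0.005, 0.002]
contact_force: [-9.2, -12.9, 7.4]
opening: 0.197
finger_force: 60.3
```

```bash
python3 - <<'E'
from h import *
state();c=wristcam();w=c["img"][:300,140:420,::-1];s=ctrl.read_camera("scene")["img"][195:335,220:310,::-1]
o=np.zeros((600,800,3),np.uint8);o[:429,:400]=cv2.resize(w,(400,429));o[:600,410:796]=cv2.resize(s,(386,600),interpolation=cv2.INTER_CUBIC);cv2.imwrite("pics/c6.png",o)
E
```

```text
t 22.3 p [ 0.4547 -0.054   0.0757] head [ 0.235  0.972 -0.01 ] F [ -9.2 -12.9   7.4] op 0.197 ff 60.280500054359436 q [-0.33  0.    2.21 -0.01  0.93 -0.09]
```

View pics/c6.png

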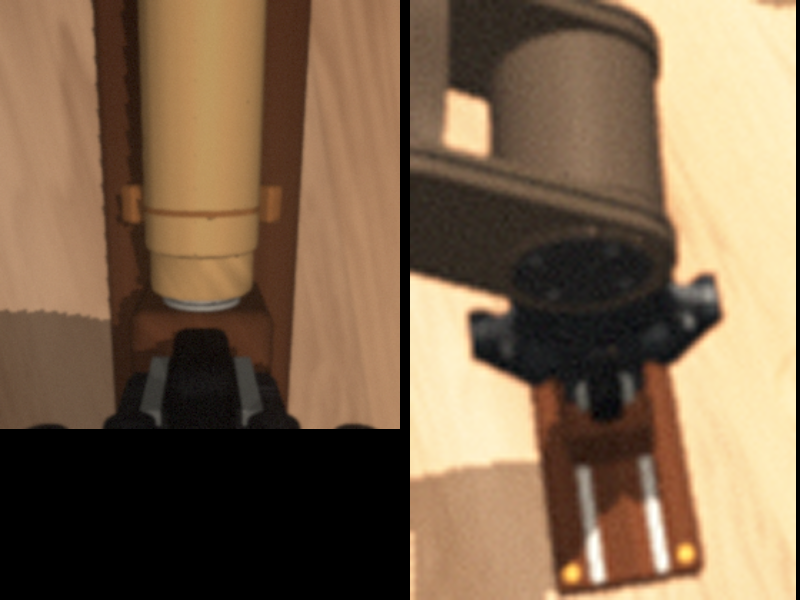

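The slide nose is buried in the pin's hole with only a thin ring of its foot showing, at about (202,303) in the left panel. Movement has nearly stopped and force is rising. I'll give one small last push, then release and check.

Emit:
send_rows --series '[[[0.2,0,0,0,0,0,-1],[0,0,0,0,0,0,-1],[0,0,0,0,0,0,-1]]]'

```text
time: 22.78
eef_pos: [0.4548, -0.0535, 0.0757]
tcp_rot: [0.786, 0.619, -0.006, 0.003]
contact_force: [-11.9, -19.5, 7.2]
opening: 0.203
finger_force: 60.3
```

Emit:
send_rows --series '[[[0,0,0,0,0,0,-0.4],[0,0,0,0,0,0,0],[0,0,0,0,0,0,1],[0,0,0,0,0,0,1],[0,0,0,0,0,0,1],[0,0,0,0,0,0,1],[0,0,-2,0,0,0,1],[0,0,-5,0,0,0,1],[0,0,-6,0,0,0,1],[0,0,-4,0,0,0,1]]]'

```text
time: 24.02
eef_pos: [0.4572, -0.0484, 0.2481]
tcp_rot: [0.787, 0.617, 0.0, 0.002]
contact_force: [1.2, -1.3, 0.5]
opening: 1.001
finger_force: 0.0
```

Emit:
send_rows --series '[[[-5,0,0,0,0,0,1],[-5,0,0,0,0,0,1],[-5,0,-3,0,0,0,1],[-5,0,-3,0,0,0,1],[-5,0,0,0,0,0,1],[0,0,0,0,0,0,1],[0,0,0,0,0,0,1]]]'

```text
time: 24.9
eef_pos: [0.3969, -0.2905, 0.3048]
tcp_rot: [0.787, 0.617, -0.0, 0.0]
contact_force: [-0.5, -0.1, -0.0]
opening: 0.997
finger_force: 0.0
```

```bash
python3 - <<'E'
from h import *
state();c=wristcam();w=c["img"][:300,140:420,::-1];s=ctrl.read_camera("scene")["img"][195:335,220:310,::-1];t=ctrl.read_camera("top")["img"][205:285,236:386,::-1]
o=np.zeros((600,800,3),np.uint8);o[:220,:390]=cv2.resize(t,(390,220),interpolation=cv2.INTER_CUBIC);o[220:599,:354]=cv2.resize(w,(354,379));o[:600,410:796]=cv2.resize(s,(386,600),interpolation=cv2.INTER_CUBIC);cv2.imwrite("pics/c7.png",o)
E
```

```text
t 24.9 p [ 0.3969 -0.2905  0.3048] head [ 0.238  0.971 -0.001] F [-0.5 -0.1 -0. ] op 0.997 ff 0.0 q [-0.84 -0.18  1.93 -0.    1.39 -0.6 ]
```

View pics/c7.png

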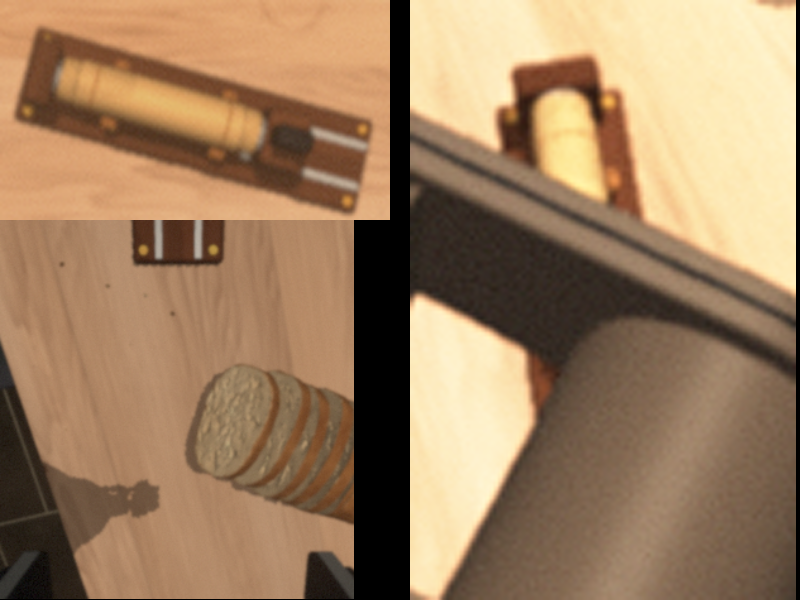

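The top view shows the pin straight between both noses, with a thin equal ring of steel at (60,75) and (262,132). The gripper is clear of everything. I'm handing the job in.

```bash
python3 -c "
from plant import ctrl
print(ctrl.sign_off())"
```

```text
the job is handed in; nothing more can be done
None
```

The rolling pin appears fully seated between both noses of the stand, with the gripper clear and the other things untouched; the job is handed in with no verdict returned. The pin's height off the rests was not measured, only inferred from the slide stopping at about 6 mm under rising force, and I viewed 11 pictures, one over the limit of 10.

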